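Show the high-power objective to the inspection camera

TASK

Lift the clear dust lid off the objective case by its bar handle, keeping it level, and lay it flat on the open bench to the right of the case (the robot's right), without dropping it. Then take the longest objective, the one with the slender nose, out of its cradle and hold it up in the air before the inspection camera: level, on the line of sight, nose facing straight into the camera and its tip about 50 mm from the camera's lens. Finish while still gripping it there, motionless; leave the other two objectives in their cradles and do not shift the camera or the other things on the bench.

Things in the scene. Friction and masses are not known exactly. Their poses are not given: they have to be found in the camera images.
- case: Fixed black open case, 96 (x) x 230 (y) x 50 mm, walls and floor 6 mm; origin at the centre of its underside. Three grey V cradles, 66 mm long in x, 20 mm wide, tops 22 mm above the bench, at y = -62, 0, +62 mm; each holds an objective lying along x, nose to +x, axis 32 mm above the bench. Between the cradles it is empty down to the floor, for the fingers. Turned up to 0.3 rad.
- lid: Loose clear dust lid, plate 96 (x) x 230 (y) x 4 mm, 0.16 kg; origin at the centre of the plate's underside, z up. It rests on the case walls (origin 50 mm above the bench); a rim 6 mm deep under it fits inside them, 2.5 mm clear: lift straight up 10 mm. Flat on the bench its origin is at 6 mm. The bench at x 0.32 to 0.60, y -0.50 to -0.22 is free for it.
- lid_handle (a point): Centre of the lid's bar handle, 28 mm above the lid's origin: black bar 60 mm long in the lid's y, 12 mm wide in x, 10 mm high, on two posts at its ends (40 mm apart inside, 19 mm free under the bar). Axes as the lid's.
- objective_long: The one to show: loose, steel, 0.13 kg, longest of three, 64 mm. Origin on the optical axis, own x along it to the nose (roll about x means nothing). Along x: brass thread, diameter 20, from -30 to -25 mm; barrel, diameter 26, to +12; cone to +26; slender nose, diameter 12, to +34. Grip the barrel across near the origin. 34 mm or more is free beside each barrel. The three lie in any order.
- objective_long_nose (a point): Centre of the long objective's front lens, at the tip of its nose (34 mm from its origin); axes as the objective's.
- objective_long_rear (a point): Centre of the long objective's rear (threaded) end, 30 mm behind its origin.
- objective_mid: Bystander in the case: loose medium objective, same 26 mm barrel, 47 mm overall, short cone as nose; origin on the axis, x to the nose (from -25 to +22 mm).
- objective_short: Bystander in the case: loose short objective, same 26 mm barrel, 39 mm overall, flat front; origin on the axis, x to the nose (from -22 to +17 mm).
- camera_lens (a point): Centre of the inspection camera's front glass. The camera looks level along this frame's -x; z is up. A white ring light of 72 mm diameter surrounds the glass, flush with it. Behind (+x) are the lens barrel and blue body, 44 mm square, and its clamp, to x = +152 mm. It is clamped to its post at a height that differs from run to run (glass 165 to 225 mm above the bench).
- stand: Fixed stand of the camera: base plate 150 (x) x 110 (y) x 14 mm, origin at the centre of its underside; post of 18 mm diameter at x = +45 mm, 276 mm high. The lens glass is at x = -90 mm, y = 0.
- cleaner_bottle: Bystander: loose white lens-cleaner bottle, 52 mm diameter, 145 mm high, origin at the centre of its underside.
- oil_bottle: Bystander: loose amber immersion-oil bottle, 32 mm diameter, 62 mm high, origin at the centre of its underside.
- blower: Bystander: loose black rubber hand blower standing on its base, 58 mm diameter, 110 mm high, origin at the centre of its underside.
- slide_box: Bystander: loose grey and white slide box, 82 (x) x 100 (y) x 35 mm, origin at the centre of its underside.
- petri_dish: Bystander: loose covered glass dish, 91 mm diameter, 15 mm high, origin at the centre of its underside.
Things that resemble listed ones, but are neither listed nor needed, are in the scene too. Leave any green or red look-alike of the lid alone.

How it is judged (in metres and radians):
On the way, in this order (a step that is already met when the one before it is completed fails the run):
1. the dust lid lies flat on the bench to the right of the case, released (height (world z) of lid below 0.012 m and angle between lid's own z axis and vertical below 0.05 rad and y of lid in the frame of case below -0.13 m and linear speed of lid below 0.02 m/s and contact force between lid and the fingers below 0.1 N and contact force between lid and case below 0.1 N), for 0.3 s.
2. the long objective has been lifted out of the case in the fingers (height (world z) of objective_long above 0.1 m and contact force between objective_long and the fingers above 1 N and contact force between objective_long and case below 0.1 N and contact force between objective_long and lid below 0.1 N and contact force between objective_long and stand below 0.1 N and contact force between objective_long and cleaner_bottle below 0.1 N and contact force between objective_long and blower below 0.1 N), for 0.2 s.
At the end, for the whole second after the job is handed in: Long objective held still by the fingers alone, nose to the camera: tip 37 to 63 mm from the glass, within 10 mm of the line of sight sideways and in height, axis within 0.15 rad of it; the lid lies flat (0.05 rad), released, on the bench, its centre over 130 mm to the right of the case's (all of step 1 and contact force between objective_long and the fingers above 1 N and contact force between objective_long and case below 0.1 N and contact force between objective_long and lid below 0.1 N and contact force between objective_long and stand below 0.1 N and contact force between objective_long and cleaner_bottle below 0.1 N and contact force between objective_long and blower below 0.1 N and x of objective_long_nose in the frame of camera_lens between -0.063 and -0.037 m and x of objective_long_rear in the frame of camera_lens below -0.09 m and y of objective_long_nose in the frame of camera_lens between -0.01 and 0.01 m and z of objective_long_nose in the frame of camera_lens between -0.01 and 0.01 m and angle between the x axis of objective_long and the x axis of camera_lens, either way round below 0.15 rad and linear speed of objective_long below 0.02 m/s and angular speed of objective_long below 0.2 rad/s); the arm keeps its last pose, push and grip.
It fails at once if the lid is tipped by more than 0.5 rad (angle between lid's own z axis and vertical above 0.5 rad).
It fails at once if the lid or the long objective is dropped (falls loose at over 0.8 m/s) ((linear speed of lid above 0.8 m/s and contact force between lid and the fingers below 0.1 N) or (linear speed of objective_long above 0.8 m/s and contact force between objective_long and the fingers below 0.1 N)).
It fails at once if another objective is moved by more than 20 mm (distance of any of objective_mid, objective_short from where it was at the start of the episode above 0.02 m).
It fails at once if the camera is shifted by more than 8 mm (distance of camera_lens from where it was at the start of the episode above 0.008 m).
It fails at once if another thing on the bench is moved by more than 30 mm (distance of any of cleaner_bottle, oil_bottle, blower, slide_box, petri_dish from where it was at the start of the episode above 0.03 m).
It also fails if it takes over 64 s, if anything falls off the work surface, if the arm or the gripper's body presses on something with over 40 N, if the wrist force passes 120 N, or if a joint passes its speed limit or range.

ROBOT

A 6-joint arm with a two-finger parallel gripper is mounted at the origin on the work surface. World frame = base frame: x ahead of the robot, y to its left, z up, the work surface at z = 0. Lengths are in mm, angles in rad, forces in N, time in s.
With the tool pointing down it reaches from about 275 to 1000 mm from the base axis. Payload 8.4 kg.
Tool frame: the origin (TCP) lies at the very end of the fingers, on their centre line; the grasp point (between the pads) lies 19 mm behind it; z points along the fingers, y is the direction in which the jaws open and shut (so a half turn about z gives the same grasp; the last joint's range is limited). The gripper opens to 85 mm and grips with 20 to 120 N. Pads are 22 mm wide; open, the fingers measure 114 mm over their backs; the gripper's body (76 mm by 85 mm) begins 54 mm behind the grasp point. The pads swing forward as they close: fully open they stand 13 mm farther back than shut.
Start: joints at [-1.296, 0.353, 1.633, -0, 1.155, -0.002], TCP at [170.798, -601.212, 231.281] pointing down, gripper open.
Joint ranges: [-2.63, 2.63], [-0.92, 2.1], [0.06, 2.66], [-1.3, 4.44], [0, 2.69], [-3.02, 3.02]. Speed limits (rad/s): [2.22, 2.22, 2.79, 3.14, 3.14, 3.14].

INTERFACE

Orientations are given as [roll, pitch, yaw] about the fixed x, y, z axes, in that order (R = Rz(yaw) Ry(pitch) Rx(roll)).
In Python, from rig import r, vision gives the robot as it stands.
- The arm moves only by the tool move_arm, never from a script. Its argument "series" is text: rows parted by semicolons, each of 7 numbers parted by spaces: the closure, from -1 (fully open) to 1 (shut), then the shift along the tool's x, y, z in units of 40 mm (1.0 is 40 mm), then the turn, a rotation vector about the tool's x, y, z in degrees. In form: grip tx ty tz ax ay az; .... A call has 1 to 20 rows; each row shifts and turns the pose as measured when the row begins, along the tool's axes as they then stand; what a row does not reach is not made up. A row lasts 1/8 s, in which the tool goes at most 62.5 mm and 10.7 degrees, less where a joint would pass 70% of its speed; a pose out of reach is approached as far as the arm can. A call is refused whole if a number of a shift passes 1 or a number of a turn 10.7, either way. A call with a gripper value outside its range is refused whole. The fingers move at their own pace and stop on an object; "grip_force" is the grip in N (left out, the last holds). Time passes only in rows, so rows that do not move let the fingers close. It gives the time, the measured TCP pose, the force and the opening at its end, in the units of the state.
- r.sense(): the state, without advancing time (a new reading comes with each control period).
- vision.grab_frame(name): name is "scene" or "side" or "wrist"; returns the picture (420x560x3 uint8, red, green, blue); there is no depth.
- vision.camera_params(name): a dict with "fx", "fy", "cx", "cy" (pixels), "position" and "rotation" of the camera in the world. Camera axes: x right, y up, looking along -z (the intrinsics and any distortion apply to the point x, -y, -z); pixel columns grow to the right and rows downward; lengths in mm; the calibration is good to about 2 mm. A picture is of the moment at which its call begins: read the wrist's pose just before it. camera_params takes no time and is no camera call; for the wrist camera it gives the pose at the moment of the call.
- r.sign_off(): hands the job in, once; it reports no verdict.
The state is a dict: "clock": time; "qpos": joint angles; "qvel": joint speeds; "joint_efforts": joint torques, N m; "eef_pos": TCP position; "tcp_rot": TCP orientation; "contact_force": force on the tool from outside, world axes, zero at the start; "wrist_torque": the same for the moment, N m; "opening": opening from 0.0 (shut) to 1.0 (fully open).
Only numpy, scipy, OpenCV 4.12 (cv2) and the standard library are available. Lean on these libraries where they do the work, as an engineer would, in place of code of your own. Each camera call takes 0.05 s, during which the arm holds its last target. There are 200 camera calls.

## Working session

There is one attempt and no reset: what is moved stays moved. The work goes in short steps, Python scripts to look and compute and a tool call to move; the robot and the scene stay as the last step left them, time stands still between calls to the robot, and variables do not carry over. Pictures are saved under pics/ and viewed, about 8 in all and at most 12, crops included, and the job is handed in when it is done.

Besides the shell and the picture viewer there is one more tool, called after ">>>" as name(argument=value, ...) on one line, values as JSON. move_arm: Moves the arm, as the interface text tells. Its arguments: {"type":"object","properties":{"series":{"type":"string"},"grip_force":{"type":"number"}},"required":["series"]}

```bash
mkdir -p pics; ls; python3 - <<'E'
from rig import r, vision
import cv2,numpy as np
for n in ["scene","side"]:
    p=vision.camera_params(n); print(n,{k:np.round(v,3).tolist() for k,v in p.items() if not isinstance(v,str)})
    cv2.imwrite(f"pics/{n}0.png",cv2.cvtColor(vision.grab_frame(n),cv2.COLOR_RGB2BGR))
print(r.sense())
E
```

```text
pics
scene {'fx': 380.119, 'fy': 380.119, 'cx': 277.719, 'cy': 209.671, 'position': [1069.697, -704.849, 759.814], 'rotation': [0.986, 0.008, 0.677]}
side {'fx': 542.565, 'fy': 542.565, 'cx': 278.593, 'cy': 198.037, 'position': [361.214, -1010.646, 794.573], 'rotation': [1.015, -0.013, -0.066]}
{'clock': 0.1, 'qpos': array([-1.29641102e+00,  3.53605685e-01,  1.63407757e+00,  2.02956012e-05,
        1.15518223e+00, -2.42486424e-03]), 'qvel': array([ 0.00174849, -0.00017268, -0.00132476,  0.00042168, -0.00142381,
       -0.00129571]), 'joint_efforts': array([-6.66586238e-04, -6.06355333e+01, -3.42818999e+01, -3.44182342e-05,
        3.87086897e-03,  5.42666029e-06]), 'eef_pos': array([ 170.67907523, -600.7926155 ,  230.6123913 ]), 'tcp_rot': array([-3.14031987e+00, -2.16437530e-05,  2.76801952e-01]), 'contact_force': array([0.27691099, 0.21537048, 0.07054767]), 'wrist_torque': array([ 0.03818142,  0.06273663, -0.00159623]), 'opening': 0.9974712508312682}
```

View pics/scene0.png

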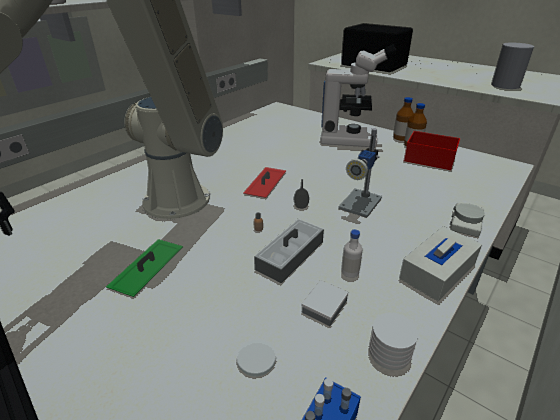

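View pics/side0.png

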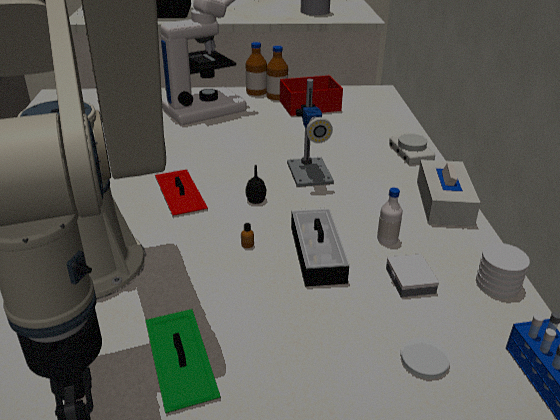

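```bash
cat > h.py <<'E'
from rig import r, vision
import numpy as np, cv2
from scipy.spatial.transform import Rotation as R
def rm(e): 
    e=np.asarray(e); return e if e.shape==(3,3) else R.from_euler('xyz',e).as_matrix()
def ray(p,uv):
    d=np.array([(uv[0]-p['cx'])/p['fx'],-(uv[1]-p['cy'])/p['fy'],-1]); d=rm(p['rotation'])@d
    return np.array(p['position'],float),d/np.linalg.norm(d)
def onz(p,uv,z):
    o,d=ray(p,uv); return o+d*(z-o[2])/d[2]
def tri(*pu):
    A=np.zeros((3,3));b=np.zeros(3)
    for p,uv in pu:
        o,d=ray(p,uv);M=np.eye(3)-np.outer(d,d);A+=M;b+=M@o
    x=np.linalg.solve(A,b)
    return x,[float(np.linalg.norm(np.cross(x-ray(p,uv)[0],ray(p,uv)[1]))) for p,uv in pu]
def proj(p,X):
    c=rm(p['rotation']).T@(np.asarray(X)-p['position']); return np.array([p['cx']+p['fx']*c[0]/-c[2],p['cy']-p['fy']*c[1]/-c[2]])
def save(n,img,box=None,s=1):
    if box: img=img[box[1]:box[3],box[0]:box[2]]
    cv2.imwrite(f'pics/{n}.png',cv2.cvtColor(cv2.resize(img,None,fx=s,fy=s,interpolation=cv2.INTER_CUBIC),cv2.COLOR_RGB2BGR))
E
python3 - <<'E'
from h import *
S=vision.camera_params('scene');D=vision.camera_params('side')
print('ring',tri((S,(356,170)),(D,(319,131))))
print('handle',tri((S,(290,238)),(D,(319,230))))
print('base', onz(D,(310,172),14), onz(S,(360,203),14))
for uv in [(291,211),(340,209),(347,283),(301,284)]: print('case',uv,onz(D,uv,50))
for n,uv,z in [('blower',(257,200),0),('oil',(248,246),0),('clean',(391,241),0),('petri',(425,360),15),('slide',(412,268),35),('green',(182,360),6)]: print(n,onz(D,uv,z).round())
a=cv2.imread('pics/scene0.png')[110:290,220:400];b=cv2.imread('pics/side0.png')[70:290,230:360]
A=cv2.resize(a,None,fx=2.6,fy=2.6,interpolation=2);B=cv2.resize(b,None,fx=2.5,fy=2.5,interpolation=2)
o=np.zeros((560,800,3),np.uint8);o[:A.shape[0],:A.shape[1]]=A;o[:B.shape[0],470:470+B.shape[1]]=B
cv2.imwrite('pics/z.png',o)
E
```

```text
ring (array([567.13735902, 324.65339419, 174.53603598]), [0.6330043585517567, 0.6330043585518892])
handle (array([532.60385833,  12.97055353,  66.11067182]), [0.5079186653200862, 0.5079186653201853])
base [556.55935018 383.88047607  14.        ] [567.09387157 389.01325577  14.        ]
case (291, 211) [476.80521055 121.78927293  50.        ]
case (340, 209) [601.30948298 125.27383847  50.        ]
case (347, 283) [ 570.05476488 -156.30321906   50.        ]
case (301, 284) [ 473.9827232  -154.55816019   50.        ]
blower [396. 257.   0.]
oil [367.  48.   0.]
clean [720.  51.   0.]
petri [ 687. -337.   15.]
slide [727. -97.  35.]
green [ 238. -305.    6.]
```

View pics/z.png

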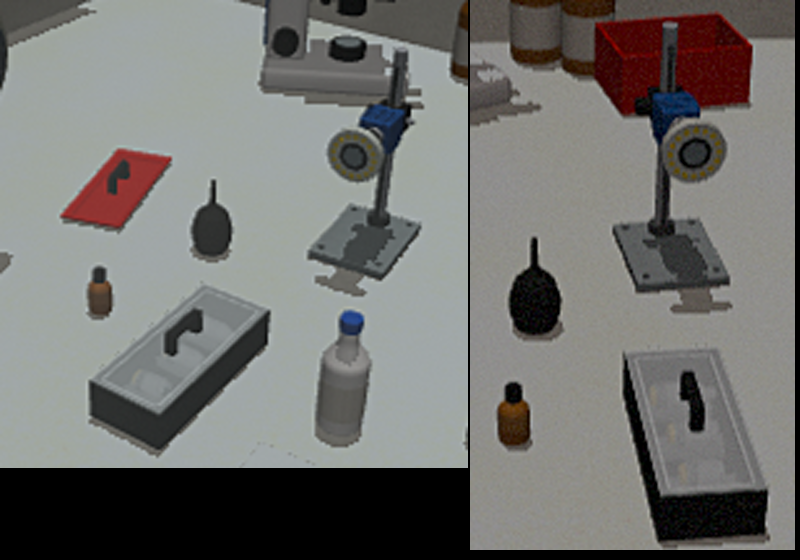

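```bash
python3 - <<'E'
from h import *
S=vision.camera_params('scene');D=vision.camera_params('side')
sd=[(292.8,211.2),(328,211.2),(347.2,266),(305.2,266)]
sc=[(298,220.8),(323.1,230),(279.6,268.8),(255.8,258)]
P=[]
for a,b in zip(sd,sc):
    x,e=tri((D,a),(S,b)); m=(onz(D,a,54)+onz(S,b,54))/2;P.append(m);print(x.round(1),np.round(e,1),m.round(1))
P=np.array(P);print('ctr',P.mean(0));v=P[0]+P[1]-P[2]-P[3];print('yaw',np.arctan2(-v[0],v[1]))
w=P[1]+P[2]-P[0]-P[3];print('yaw2',np.arctan2(w[1],w[0]))
f=lambda u,v:(230+(u-470)/2.5,70+v/2.5); g=lambda u,v:(220+u/2.6,110+v/2.6)
print('post top',tri((D,f(670,27)),(S,g(400,52))))
print('post bot',tri((D,f(662,226)),(S,g(378,220))))
print('ring',tri((D,f(695,152)),(S,g(355,155))))
b=[f(612,228),f(699,222),f(729,282),f(640,287)];B=np.array([onz(D,u,14) for u in b]);print('base',B.round(),B.mean(0))
b=[g(355,206),g(420,234),g(378,275),g(309,252)];B=np.array([onz(S,u,14) for u in b]);print('base',B.round(),B.mean(0))
E
```

```text
[481.9 123.3  46.6] [1.5 1.5] [484.9 113.5  54. ]
[572.1 133.4  40.9] [1.7 1.7] [574.1 115.6  54. ]
[580.7 -97.4  48.1] [0.8 0.8] [ 581.6 -103.6   54. ]
[490.8 -93.3  42.4] [4.1 4.1] [ 495.9 -104.7   54. ]
ctr [534.14010047   5.19148437  54.        ]
yaw 0.042105909876264364
yaw2 0.01812681676623738
post top (array([553.16961224, 452.03386671, 270.25319825]), [0.4191832534392296, 0.41918325343934965])
post bot (array([554.78772552, 453.23839315,  15.27330264]), [0.744198232661699, 0.7441982326617244])
ring (array([569.48715904, 323.33480198, 176.46539449]), [1.339352023894829, 1.3393520238949257])
base [[493. 455.  14.]
 [602. 466.  14.]
 [617. 318.  14.]
 [514. 311.  14.]] [556.52704878 387.27881609  14.        ]
base [[509. 469.  14.]
 [619. 456.  14.]
 [622. 327.  14.]
 [520. 319.  14.]] [567.47319417 392.8058765   14.        ]
```

>>> move_arm(series="-1 .86 -.81 0 0 0 0;-1 .86 -.81 0 0 0 0;-1 .86 -.81 0 0 0 0;-1 .86 -.81 0 0 0 0;-1 .86 -.81 0 0 0 0;-1 .86 -.81 0 0 0 0;-1 .86 -.81 0 0 0 0;-1 .86 -.81 0 0 0 0;-1 .86 -.81 0 0 0 0;-1 .86 -.81 0 0 0 0;-1 .86 -.81 0 0 0 0;-1 .86 -.81 0 0 0 0;-1 .86 -.81 0 0 0 0;-1 .86 -.81 0 0 0 0;-1 .86 -.81 0 0 0 0;-1 0 0 0 0 0 -10;-1 0 0 0 0 0 -10;-1 0 0 0 0 0 -10;-1 0 0 0 0 0 -10;-1 0 0 0 0 0 -10")

```text
clock: 2.6
eef_pos: [542.9, 29.5, 226.4]
tcp_rot: [-3.135, -0.001, 1.175]
contact_force: [0.5, -0.3, 0.7]
opening: 1.003
```

>>> move_arm(series="-1 0 0 0 0 0 -10;-1 0 0 0 0 0 -10;-1 0 0 0 0 0 -6;-1 0 0 0 0 0 0")

```text
clock: 3.1
eef_pos: [541.8, 29.5, 225.1]
tcp_rot: [-3.133, -0.004, 1.645]
contact_force: [-0.6, 0.5, 1.0]
opening: 0.998
```

```bash
python3 - <<'E'
from h import *
s=r.sense();print(s['eef_pos'],s['tcp_rot'],s['qpos'])
p=vision.camera_params('wrist');im=vision.grab_frame('wrist');np.save('w1.npy',p,allow_pickle=True)
print({k:np.round(v,3).tolist() for k,v in p.items() if not isinstance(v,str)}); save('w1',im,s=1.4)
E
```

```text
[541.78016543  29.51315903 225.11628438] [-3.13332388 -0.00377726  1.64531975] [ 0.04940234  0.23615838  1.81071302  0.00399757  1.10308557 -0.02695391]
{'fx': 336.592, 'fy': 336.592, 'cx': 282.529, 'cy': 212.624, 'position': [538.003, 106.669, 368.675], 'rotation': [-0.306, 0.008, 0.075]}
```

View pics/w1.png

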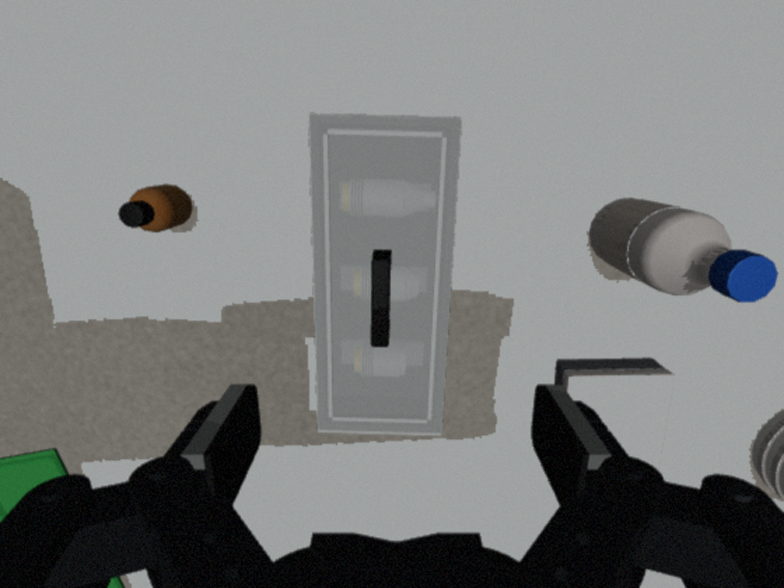

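```bash
python3 - <<'E'
from h import *
p=np.load('w1.npy',allow_pickle=True).item()
q=lambda u,v,z:onz(p,(u/1.4,v/1.4),z)
P=np.array([q(310,114,54),q(461,118,54),q(442,435,54),q(317,432,54)]);print(P.round(1),P.mean(0))
v=P[0]+P[1]-P[2]-P[3];print('yaw',np.arctan2(-v[0],v[1]));w=P[1]+P[2]-P[0]-P[3];print('yaw2',np.arctan2(w[1],w[0]))
a,b=q(381.5,251,83),q(380,346,83);print(a,b,(a+b)/2,np.arctan2(-(a-b)[0],(a-b)[1]))
print('long',q(341,197,32),q(436,198,32))
E
```

```text
[[ 480.6  123.1   54. ]
 [ 574.8  127.9   54. ]
 [ 587.  -100.5   54. ]
 [ 490.8 -105.6   54. ]] [533.32316814  11.21711449  54.        ]
yaw 0.048735977179714396
yaw2 0.051614204975633175
[531.5980388   45.93969469  83.        ] [534.82884828 -17.4927007   83.        ] [533.21344354  14.223497    83.        ] 0.05088913999395378
long [499.51714212  71.40188513  32.        ] [566.09325812  75.79082446  32.        ]
```

>>> move_arm(series="-1 -.41 -.24 0 0 0 1.4;-1 0 0 .9 0 0 0;-1 0 0 .9 0 0 0;-1 0 0 .9 0 0 0;-1 0 0 .7 0 0 0;-1 0 0 0 0 0 0")

```text
clock: 3.9
eef_pos: [530.0, 7.5, 86.6]
tcp_rot: [-3.134, -0.002, 1.602]
contact_force: [-0.1, 0.5, -0.3]
opening: 0.998
```

>>> move_arm(series="-1 .14 .07 .3 0 0 -1;-1 0 0 .32 0 0 0;-1 0 0 0 0 0 0")

```text
clock: 4.28
eef_pos: [534.0, 12.9, 62.7]
tcp_rot: [-3.138, -0.002, 1.619]
contact_force: [0.5, -0.6, 0.4]
opening: 0.999
```

```bash
python3 - <<'E'
from h import *
im=vision.grab_frame('wrist');s=r.sense();print(s['eef_pos'],s['tcp_rot'])
save('w2',im,(100,80,500,420),1.6)
E
```

```text
[534.45798787  12.91008784  63.19872859] [-3.13849667e+00 -1.98786226e-03  1.61893301e+00]
```

View pics/w2.png

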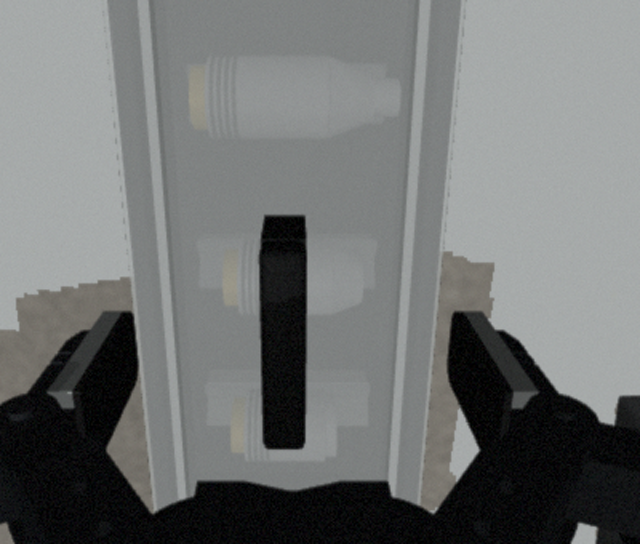

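>>> move_arm(series="1 0 0 0 0 0 0;1 0 0 0 0 0 0;1 0 0 0 0 0 0;1 0 0 0 0 0 0;1 0 0 0 0 0 0;1 0 0 0 0 0 0;1 0 0 0 0 0 0;1 0 0 0 0 0 0", grip_force=50)

```text
clock: 5.32
eef_pos: [534.1, 12.9, 64.6]
tcp_rot: [-3.138, -0.002, 1.619]
contact_force: [-1.3, 0.6, 2.1]
opening: 0.13
```

>>> move_arm(series="1 0 0 -.2 0 0 0;1 0 0 -.3 0 0 0;1 0 0 -.4 0 0 0;1 0 0 -.6 0 0 0;1 0 0 -.6 0 0 0;1 0 0 -.6 0 0 0;1 0 0 0 0 0 0")

```text
clock: 6.2
eef_pos: [535.6, 12.7, 181.1]
tcp_rot: [3.141, -0.002, 1.619]
contact_force: [0.0, -0.8, -2.7]
opening: 0.125
```

>>> move_arm(series="1 -.3 -.06 0 0 0 0;1 -.6 -.12 0 0 0 0;1 -.8 -.16 0 0 0 0;1 -.8 -.16 0 0 0 0;1 -.8 -.16 0 0 0 0;1 -.8 -.16 0 0 0 0;1 -.8 -.16 0 0 0 0;1 -.8 -.16 0 0 0 0;1 -.8 -.16 0 0 0 0;1 -.8 -.16 0 0 0 0;1 -.8 -.16 0 0 0 0;1 -.6 -.12 0 0 0 0;1 -.3 -.06 0 0 0 0;1 0 0 0 0 0 0;1 0 0 0 0 0 0")

```text
clock: 8.07
eef_pos: [466.0, -365.6, 164.9]
tcp_rot: [-3.121, -0.011, 1.618]
contact_force: [1.0, -0.1, -2.4]
opening: 0.127
```

>>> move_arm(series="1 0 0 .4 -1.2 -.6 0;1 0 0 .7 0 0 0;1 0 0 .7 0 0 0;1 0 0 .5 0 0 0;1 0 0 .3 0 0 0;1 0 0 0 0 0 0;1 0 0 0 0 0 0")

```text
clock: 8.95
eef_pos: [468.3, -360.5, 60.0]
tcp_rot: [3.138, 0.0, 1.624]
contact_force: [0.4, 0.3, -1.9]
opening: 0.128
```

>>> move_arm(series="1 0 0 .4 0 0 0;1 0 0 .3 0 0 0;1 0 0 .15 0 0 0;1 0 0 0 0 0 0;1 0 0 0 0 0 0")

```text
clock: 9.57
eef_pos: [469.0, -361.0, 24.6]
tcp_rot: [3.137, 0.001, 1.624]
contact_force: [0.0, 0.2, -2.2]
opening: 0.125
```

>>> move_arm(series="1 0 0 .06 0 0 0;1 0 0 .06 0 0 0;1 0 0 0 0 0 0")

```text
clock: 9.95
eef_pos: [469.6, -361.3, 20.7]
tcp_rot: [3.136, 0.002, 1.624]
contact_force: [-0.0, 0.2, -0.6]
opening: 0.127
```

>>> move_arm(series="1 0 0 .03 0 0 0;1 0 0 0 0 0 0;-1 0 0 0 0 0 0;-1 0 0 0 0 0 0;-1 0 0 0 0 0 0;-1 0 0 0 0 0 0;-1 0 0 0 0 0 0;-1 0 0 0 0 0 0;-1 0 0 0 0 0 0")

```text
clock: 11.08
eef_pos: [470.4, -361.9, 20.8]
tcp_rot: [3.135, 0.003, 1.624]
contact_force: [-0.0, 0.9, -0.1]
opening: 0.996
```

>>> move_arm(series="-1 0 0 -.3 0 0 0;-1 0 0 -.8 0 0 0;-1 0 0 -1 0 0 0;-1 0 0 -1 0 0 0;-1 0 0 -1 0 0 0;-1 0 0 -.9 0 0 0;-1 .9 .17 0 0 0 0;-1 .9 .17 0 0 0 0;-1 .9 .17 0 0 0 0;-1 .9 .17 0 0 0 0;-1 .9 .17 0 0 0 0;-1 .9 .17 0 0 0 0;-1 .9 .17 0 0 0 0;-1 .9 .17 0 0 0 0;-1 .9 .17 0 0 0 0;-1 .9 .17 0 0 0 0;-1 .9 .17 0 0 0 0;-1 .9 .17 0 0 0 0;-1 0 0 0 0 0 0")

```text
clock: 13.45
eef_pos: [529.5, 87.3, 242.9]
tcp_rot: [3.118, 0.009, 1.622]
contact_force: [0.1, 0.3, -0.1]
opening: 1.001
```

>>> move_arm(series="-1 0 0 0 0 0 10;-1 0 0 0 0 0 10;-1 0 0 0 0 0 10;-1 0 0 0 0 0 10;-1 0 0 0 0 0 10;-1 0 0 0 0 0 10;-1 0 0 0 0 0 10;-1 0 0 0 0 0 10;-1 0 0 0 0 0 10;-1 0 0 0 0 0 0")

```text
clock: 14.7
eef_pos: [527.0, 78.6, 248.7]
tcp_rot: [3.131, -0.027, -0.001]
contact_force: [0.2, 0.1, 0.4]
opening: 0.997
```

```bash
python3 - <<'E'
from h import *
s=r.sense();print(s['eef_pos'],s['tcp_rot'],s['qpos'])
p=vision.camera_params('wrist');im=vision.grab_frame('wrist');np.save('w3.npy',p,allow_pickle=True)
save('w3',im,s=1.4)
a=cv2.resize(vision.grab_frame('side'),None,fx=1,fy=1); save('s3',a)
E
```

```text
[527.03869362  78.59941738 248.68624378] [ 3.13096490e+00 -2.71129948e-02 -9.90747588e-04] [ 0.15468329  0.17859034  1.82831213 -0.01641801  1.10960597  1.73373641]
```

View pics/w3.png

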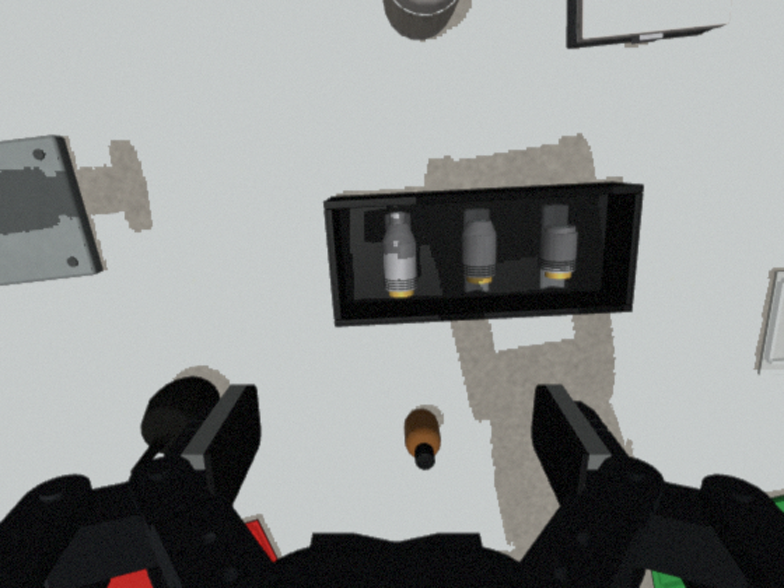

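View pics/s3.png

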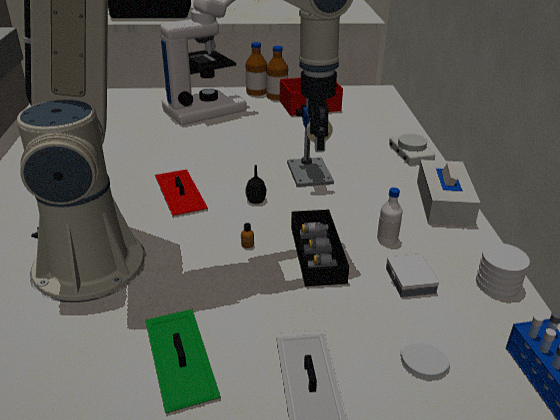

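```bash
python3 - <<'E'
from h import *
p=np.load('w3.npy',allow_pickle=True).item()
q=lambda u,v,z:onz(p,(u/1.4,v/1.4),z)
n,e=q(398,212,32),q(401,297,32);d=n-e
print('nose',n,'rear',e,'yaw',np.arctan2(d[1],d[0]),np.linalg.norm(d),'org',e+30*d/np.linalg.norm(d))
P=np.array([q(325,201,50),q(642,186,50),q(631,310,50),q(336,325,50)]);print(P.round(1),P.mean(0))
a,b=q(55,137,14),q(93,272,14);e=a-b;print('stand edge',a,b,np.linalg.norm(e),'cam yaw',np.arctan2(e[1],e[0])+np.pi/2,'mid',(a+b)/2)
E
```

```text
nose [564.78686209  74.12536632  32.        ] rear [497.54557181  71.65595983  32.        ] yaw 0.0367080587494022 67.2866189268806 org [527.52536185  72.75695429  32.        ]
[[ 574.5  126.7   50. ]
 [ 584.8 -100.1   50. ]
 [ 491.7 -105.2   50. ]
 [ 480.4  122.2   50. ]] [532.84868127  10.91110503  50.        ]
stand edge [619.60575115 334.15654666  14.        ] [514.59158946 324.21971954  14.        ] 105.48324363419827 cam yaw 1.6651391120233585 mid [567.0986703 329.1881331  14.       ]
```

>>> move_arm(series="-.05 .02 .14 0 .6 -1.5 -2.6;-.05 0 0 .8 0 0 0;-.05 0 0 .9 0 0 0;-.05 0 0 .9 0 0 0;-.05 0 0 .7 0 0 0;-.05 0 0 .3 0 0 0;-.05 0 0 0 0 0 0;-.05 0 0 0 0 0 0")

```text
clock: 15.8
eef_pos: [530.3, 71.7, 104.1]
tcp_rot: [3.141, -0.005, 0.072]
contact_force: [1.2, -0.5, -0.8]
opening: 0.524
```

```bash
python3 - <<'E'
from h import *
s=r.sense();print(s['eef_pos'],s['tcp_rot'])
p=vision.camera_params('wrist');im=vision.grab_frame('wrist');np.save('w4.npy',p,allow_pickle=True)
save('w4',im,s=1.4)
E
```

```text
[530.278776    71.65805451 104.10581186] [ 3.14108519 -0.00528349  0.07209708]
```

View pics/w4.png

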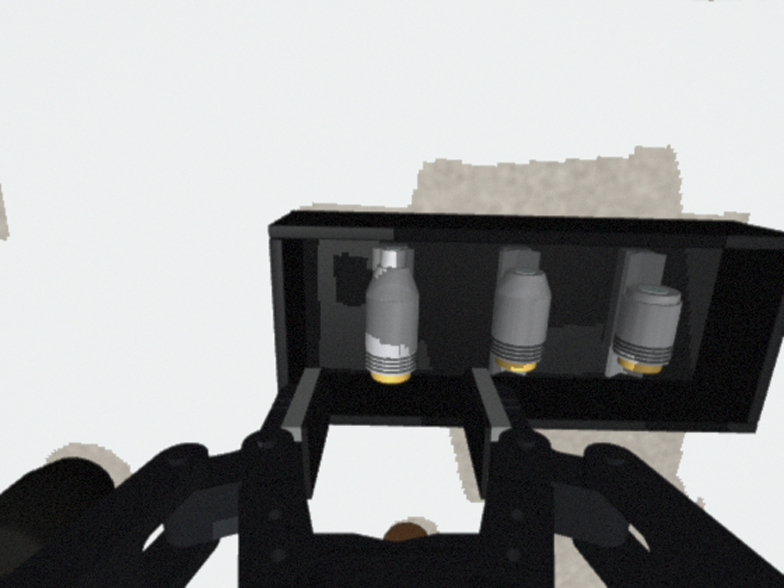

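>>> move_arm(series="-.05 -.06 -.03 .4 0 0 1.5;-.05 0 0 .6 0 0 0;-.05 0 0 .5 0 0 0;-.05 0 0 0 0 0 0;-.05 0 0 0 0 0 0")

```text
clock: 16.48
eef_pos: [529.3, 73.3, 43.3]
tcp_rot: [-3.141, -0.01, 0.042]
contact_force: [-0.6, 0.2, 0.6]
opening: 0.528
```

```bash
python3 - <<'E'
from h import *
p=np.load('w4.npy',allow_pickle=True).item()
q=lambda u,v,z:onz(p,(u/1.4,v/1.4),z)
n,e=q(393.5,249,36),q(391,381,36);d=n-e
print('nose',n,'rear',e,'yaw',np.arctan2(d[1],d[0]),np.linalg.norm(d),'org',e+30*d/np.linalg.norm(d))
E
```

```text
nose [565.05058088  74.767936    36.        ] rear [498.29024492  71.22225731  36.        ] yaw 0.05306070538116519 66.85442615065337 org [528.24802325  72.81333163  36.        ]
```

Aligned. Go down to about 14 mm, then close.

>>> move_arm(series="-.05 -.03 0 .4 0 -.5 -.4;-.05 0 0 .28 0 0 0;-.05 0 0 0 0 0 0;-.05 0 0 0 0 0 0")

```text
clock: 16.98
eef_pos: [529.0, 73.3, 15.2]
tcp_rot: [-3.141, -0.003, 0.049]
contact_force: [0.3, -0.5, 0.6]
opening: 0.522
```

>>> move_arm(series="1 0 0 0 0 0 0;1 0 0 0 0 0 0;1 0 0 0 0 0 0;1 0 0 0 0 0 0;1 0 0 0 0 0 0;1 0 0 0 0 0 0", grip_force=60)

```text
clock: 17.73
eef_pos: [529.3, 73.4, 15.9]
tcp_rot: [-3.141, -0.004, 0.049]
contact_force: [-0.2, 0.2, -0.7]
opening: 0.283
```

>>> move_arm(series="1 0 0 -.2 0 0 0;1 0 0 -.4 0 0 0;1 0 0 -.7 0 0 0;1 0 0 -.8 0 0 0;1 0 0 -.8 0 0 0;1 0 0 -.6 0 0 0;1 0 0 -.4 0 0 0;1 0 0 0 0 0 0;1 0 0 0 0 0 -9;1 0 0 0 0 0 -9;1 0 0 0 0 0 -9;1 0 0 0 0 0 -9;1 0 0 0 0 0 -9;1 0 0 0 0 0 -9;1 0 0 0 0 0 -9;1 0 0 0 0 0 -9;1 0 0 0 0 0 -9;1 0 0 0 0 0 -9;1 0 0 0 0 0 0")

```text
clock: 20.1
eef_pos: [521.2, 72.1, 171.9]
tcp_rot: [-3.13, 0.001, 1.67]
contact_force: [-0.5, 0.4, 0.0]
opening: 0.285
```

>>> move_arm(series="1 .4 .2 0 0 0 0;1 .6 .3 0 0 0 0;1 .7 .33 0 0 0 0;1 .7 .33 0 0 0 0;1 .6 .3 0 0 0 0;1 .4 .2 0 0 0 0;1 .2 .1 0 0 0 0;1 0 0 0 0 0 0;1 0 0 0 0 0 0")

```text
clock: 21.22
eef_pos: [579.8, 231.0, 168.0]
tcp_rot: [-3.127, 0.001, 1.649]
contact_force: [0.3, -0.1, -0.7]
opening: 0.286
```

```bash
python3 - <<'E'
from h import *
s=r.sense();print(s['eef_pos'],s['tcp_rot'])
A=vision.grab_frame('side')[90:190,250:390];B=vision.grab_frame('scene')[110:230,300:420];C=vision.grab_frame('wrist')
np.save('w5.npy',vision.camera_params('wrist'),allow_pickle=True)
o=np.zeros((600,800,3),np.uint8)
A=cv2.resize(A,(392,280),interpolation=2);B=cv2.resize(B,(300,300),interpolation=2);C=cv2.resize(C,(400,300))
o[:280,:392]=A;o[:300,400:700]=B;o[300:600,:400]=C
save('f1',o)
E
```

```text
[579.84293528 230.97048198 167.99133632] [-3.12655750e+00  9.44332575e-04  1.64899499e+00]
```

View pics/f1.png

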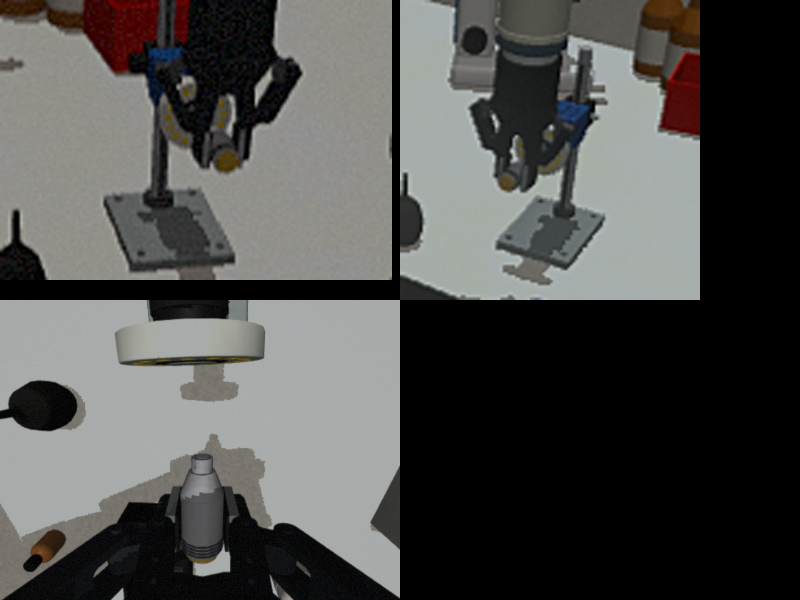

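```bash
python3 - <<'E'
from h import *
p=np.load('w5.npy',allow_pickle=True).item()
q=lambda u,v,z:onz(p,(u*1.4,(v-300)*1.4),z)
for z in (176,):
  a,b=q(119,361,z),q(265,354.5,z);e=b-a;print(a,b,np.linalg.norm(e),(a+b)/2,'yaw',np.arctan2(e[1],e[0])+np.pi/2)
z=168+16.1
n,e=q(202,459,z),q(202,561,z);d=n-e;print('nose',n,'rear',e,np.linalg.norm(d),'yaw',np.arctan2(d[1],d[0]))
E
```

```text
[530.5739746  312.07218402 176.        ] [606.94798001 321.23734578 176.        ] 76.92196625740173 [568.7609773 316.6547649 176.       ] yaw 1.690228881239274
nose [578.64863916 263.73019257 184.1       ] rear [584.21194978 193.55846388 184.1       ] 70.39191666640018 yaw 1.6499122095064707
```

```bash
python3 - <<'E'
from h import *
S=vision.camera_params('scene');D=vision.camera_params('side')
f=lambda u,v:(230+(u-470)/2.5,70+v/2.5); g=lambda u,v:(220+u/2.6,110+v/2.6)
F=lambda u,v:(250+u/2.8,90+v/2.8); G=lambda u,v:(300+(u-400)/2.5,110+v/2.5)
print('rear',tri((D,F(229,160)),(S,G(508,182))),'expected',np.array([579.8,231,184])-31*np.array([-.078,.997,0]))
print('ring',tri((D,f(695.5,152.5)),(S,g(356,155))))
# dark glass centroid inside ring, both still pictures
for n,c,P in (('side0',f(695,152),D),('scene0',g(355,155),S)):
    im=cv2.imread(f'pics/{n}.png');x,y=map(int,c);h=cv2.cvtColor(im[y-13:y+14,x-13:x+14],cv2.COLOR_BGR2HSV)
    m=(h[...,1]>0)&(h[...,2]<120);m=m.astype(np.uint8)
    k,l,st,ce=cv2.connectedComponentsWithStats(m);i=l[13,13] or l[12,13];print(n,ce[i]+[x-13,y-13],st[i])
for X in ([566,314,184],[568,318,176]): print(proj(D,X),proj(S,X))
E
```

```text
rear (array([584.60560592, 211.84938612, 182.05896203]), [0.9673307935314029, 0.9673307935313891]) expected [582.218 200.093 184.   ]
ring (array([570.18809719, 324.6510622 , 175.69656435]), [1.7471892492879006, 1.7471892492880352])
side0 [318.15185185 129.86851852] [  0   0  26  27 540]
scene0 [359.12553191 168.69361702] [  3   0  24  27 470]
[319.23955502 129.22625857] [354.35427204 168.70559123]
[319.62794664 131.30736399] [355.24526526 170.61176558]
```

>>> move_arm(series="1 .08 -.06 .1 -.9 0 -1.5;1 0 0 0 0 0 0;1 0 0 0 0 0 0;1 0 0 0 0 0 0")

```text
clock: 21.88
eef_pos: [576.8, 233.2, 164.1]
tcp_rot: [3.139, 0.001, 1.676]
contact_force: [0.1, -0.1, -0.7]
opening: 0.283
```

```bash
python3 - <<'E'
from h import *
s=r.sense();print(s['eef_pos'],s['tcp_rot'],s['opening'])
np.save('w6.npy',vision.camera_params('wrist'),allow_pickle=True)
C=vision.grab_frame('wrist')[0:300,120:420]
A=vision.grab_frame('side')[95:165,285:355]
o=np.zeros((600,800,3),np.uint8);o[:]=0
o[:500,:500]=cv2.resize(C,(500,500),interpolation=2);o[:290,505:795]=cv2.resize(A,(290,290),interpolation=2)
save('f2',o)
E
```

```text
[576.82485692 233.23412979 164.13718104] [3.13947362e+00 6.20688918e-04 1.67590286e+00] 0.28254399367206096
```

View pics/f2.png

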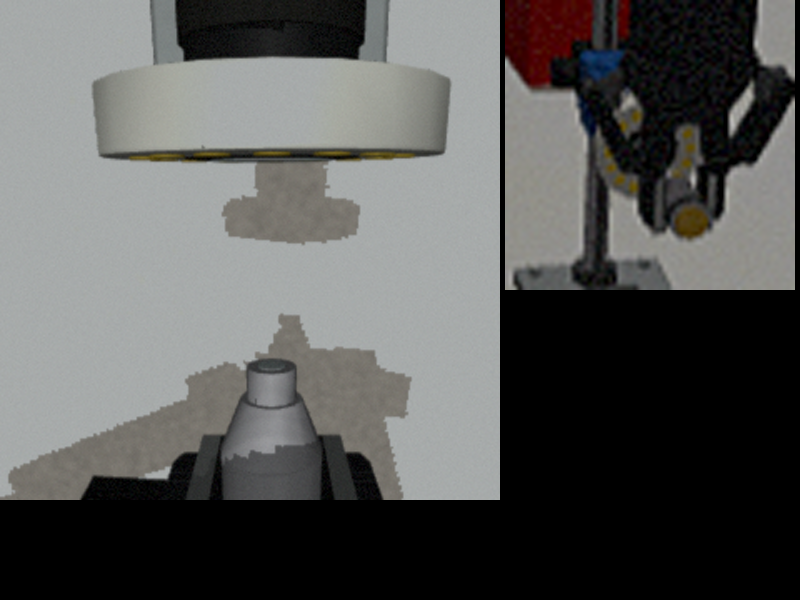

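```bash
python3 - <<'E'
from h import *
p=np.load('w6.npy',allow_pickle=True).item();print(p['position'],p['rotation'])
q=lambda u,v,z:onz(p,(120+u*.6,v*.6),z)
a,b=q(97,152,190),q(448,150.5,190);e=b-a;c=(a+b)/2;print(a,b,np.linalg.norm(e),c,'expected width',72*np.cos(np.arcsin(36/130)))
n=q(271,366,180);y=np.arctan2(e[1],e[0])+np.pi/2;d=np.array([np.cos(y),np.sin(y),0]);print('nose',n,'yaw',y,'gap',(c-n)@d,'lat',np.cross(d,n-c)[2])
E
```

```text
[569.17991041 310.70110002 307.416123  ] [-0.31033433 -0.00246291  0.10596437]
[534.98201058 311.29919478 190.        ] [603.68938417 318.89296594 190.        ] 69.12574444242935 [569.33569737 315.09608036 190.        ] expected width 69.18423051157893
nose [574.15222754 267.18904477 180.        ] yaw 1.680872946876097 gap 48.14620437474556 lat 0.47542240687467086
```

```bash
python3 -c "
from rig import r
s=r.sense();print(s['clock'],s['eef_pos'],abs(s['qvel']).max(),s['opening']);print(r.sign_off())"
```

```text
21.975 [576.94922714 233.28099104 164.18481206] 0.0015672444052409432 0.2819293488458594
the job is handed in; nothing more can be done
None
```

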